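# Order up on the pass

### The arm

A 6-joint arm with a two-finger parallel gripper is mounted at the origin on the work surface. World frame = base frame: x ahead of the robot, y to its left, z up, the work surface at z = 0. Lengths are in mm, angles in rad, forces in N, time in s.
With the tool pointing down it reaches from about 350 to 850 mm from the base axis. Payload 8.1 kg.
Tool frame: the origin (TCP) lies midway between the tips of the shut fingers; the grasp point (between the pads) lies 19 mm behind it; x points along the fingers, y is the direction in which the jaws open and shut, and the axes are right-handed (so a half turn about x gives the same grasp; the last joint's range is limited). The gripper opens to 85 mm and grips with 20 to 120 N. Pads are 22 mm wide; open, the fingers measure 114 mm over their backs; the gripper's body (76 mm by 85 mm) begins 54 mm behind the grasp point. The pads swing forward as they close: fully open they stand 13 mm farther back than shut.
Start: joints at [1.026, 0.13, 1.488, -0, 1.523, -0.085], TCP at [266.242, 537.699, 231.292] pointing down, gripper open.
Joint ranges: [-2.96, 2.96], [-0.89, 2.26], [0.02, 2.5], [-1.34, 4.48], [0, 2.73], [-2.66, 2.66]. Speed limits (rad/s): [2.39, 2.39, 2.79, 3.14, 3.14, 3.14].

### API

Orientations are given as a 3x3 rotation matrix whose columns are the frame's x, y, z axes.
In Python, from rig import * gives the robot as it stands.
- The arm moves only by the tool servo_tool, never from a script. Its argument "motion" is a list of rows, each a list of 3 entries, a list of its own where there are three numbers: the shift along the world's x, y, z in mm, then the turn, a rotation vector about the world's x, y, z in degrees, then the closure in counts, from 0 (fully open) to 255 (shut). In form: [[[x, y, z], [ax, ay, az], fingers], ...]. A call has 1 to 8 rows; each row is the pose to reach, as a shift and turn from the pose measured when the call began; what a row does not reach only later rows make up. A row lasts 1/10 s, in which the tool goes at most 50 mm and 8.59 degrees, less where a joint would pass 70% of its speed; a pose out of reach is approached as far as the arm can. A call with a gripper value outside its range is refused whole. The fingers move at their own pace and stop on an object; "grip_force" is the grip in N (left out, the last holds). Time passes only in rows, so rows that repeat a pose let the fingers close. It gives the time, the measured TCP pose, the force and the opening at its end, in the units of the state.
- read_state(): the state, without advancing time (a new reading comes with each control period).
- read_camera(name): name is "scene" or "top" or "wrist"; returns (picture, depth): 400x640x3 uint8, red, green, blue; 400x640 float32, mm along the optical axis (not along the pixel's ray), 0 where there is no reading.
- camera_model(name): a dict with "fx", "fy", "cx", "cy" (pixels), "rvec" (rotation vector, rad) and "tvec" (3), from world to camera coordinates, as OpenCV has them. Camera axes: x right, y down, z forward; pixel columns grow to the right and rows downward; lengths in mm; the calibration is good to about 2 mm. A picture is of the moment at which its call begins: read the wrist's pose just before it. camera_model takes no time and is no camera call; for the wrist camera it gives the pose at the moment of the call.
- job_done(): hands the job in, once; it reports no verdict.
The state is a dict: "time_s": time; "joint_pos": joint angles; "joint_velocities": joint speeds; "tau": joint torques, N m; "tool_pos": TCP position; "tool_rot": TCP orientation; "contact_force": force on the tool from outside, world axes, zero at the start; "moment": the same for the moment, N m; "grip_width": finger opening in mm.
Only numpy, scipy, OpenCV 4.12 (cv2) and the standard library are available. Lean on these libraries where they do the work, as an engineer would, in place of code of your own. Each camera call takes 0.05 s, during which the arm holds its last target.

### The job

Put the order up for the waiter without picking anything up: with the fingertips, push the black serving board, with the can and the dip pot riding on it, along the raised pick-up shelf until its blue grip, the whole of it and nothing more, hangs out past the shelf's far edge, with the board straight to that edge. Then press the service bell on the shelf. Touch neither the can nor the pot and keep them standing on the board, and leave everything else where it stands.

Things in the scene. Friction and masses are not known exactly. Their poses are not given: they have to be found in the camera images.
- shelf_edge (a point): middle of the far top edge of the pick-up shelf. The shelf is a fixed brushed-steel top, 360 mm deep (along this x) and 600 mm wide (along this y), with a 24 mm high rim face, on black steel legs; its flat top is 70 mm above the counter. x of this point looks out over the edge, away from the robot, square to it; y runs along the edge to the left; z is up. The top lies from x = -360 to 0 mm
- board: thin black serving board, 240 mm long (x) by 160 mm wide (y) by 8 mm thick, about 0.45 kg, loose on the shelf. Origin at the centre of its underside; x points to its blue end, which faces the far edge of the shelf. The last 45 mm at that end (x from 75 to 120 mm) are its blue grip, of the same thickness; the plain black trailing edge, at x = -120 mm, is the one nearest the robot. It slides with moderate friction (a few N with its load)
- board_mid (a point): centre of the serving board, half-way up (4 mm above its underside), axes as the board
- grip_left (a point): on the board's top face, left end (board y = +80 mm) of the line where black meets the blue grip (board x = 75 mm)
- grip_right (a point): the same line's right end (board y = -80 mm)
- can_mid (a point): middle of the blue drink can standing on the board: 66 mm in diameter, 123 mm tall, point 60 mm above its foot; a third of a kilogram, more or less
- pot_mid (a point): middle of the small white dip pot with a red lid standing on the board beside the can: 69 mm in diameter, 42 mm tall, point 21 mm above its foot
- bell_top (a point): top of the brass plunger (18 mm in diameter) of the service bell: a round steel dome on a black foot 86 mm in diameter, fixed on the shelf to the left or right of the board. The plunger's top is 58.5 mm above the shelf and 17 mm above the dome
- bell_plunger (a joint): how far the bell's plunger is pressed down, m: 0 at rest, 0.006 fully down; it rings from 0.003. A spring brings it back; about 1 N starts it and 3.6 N holds it fully down
- sauce_mid (a point): middle of the red squeeze bottle with a white nozzle, 54 mm in diameter, 150 mm tall, standing on the shelf on the other side of the board from the bell; point 75 mm above its foot; to be left alone
- spare: another blue drink can, 66 mm in diameter and 123 mm tall, on the counter at the left, origin at its foot; to be left alone
- tumbler: green glass tumbler, 76 mm in diameter and 100 mm tall, on the counter at the left, origin at its foot; to be left alone
- injector: sauce injector lying on the counter at the right, 295 mm long along its x with 22 mm thick blue handles, origin beneath its amber barrel's end; to be left alone
- phone: black phone, 150 x 72 x 9 mm, lying on the counter at the right, origin at the centre of its underside; to be left alone
Things that resemble listed ones, but are neither listed nor needed, are in the scene too. Leave any orange or purple look-alike of the part that bears can_mid alone.

How it is judged:
By the outcome, as a careful person would: the job done as asked, in the order asked, and still so for the second after the job is handed in, with the robot touching nothing.
It also fails if it takes over 54 s, if anything falls off the work surface, if the arm or the gripper's body presses on something with over 40 N, if the wrist force passes 120 N, or if a joint passes its speed limit or range.

## Working session

There is one attempt and no reset: what is moved stays moved. The work goes in short steps, Python scripts to look and compute and a tool call to move; the robot and the scene stay as the last step left them, time stands still between calls to the robot, and variables do not carry over. Pictures are saved under pics/ and viewed, and the job is handed in when it is done.

Besides the shell and the picture viewer there is one more tool, called after "Request:" by a JSON object that holds its "method" and its "body". servo_tool: Moves the arm, as the interface text tells. Its arguments: {"type":"object","properties":{"motion":{"type":"array","items":{"type":"array"}},"grip_force":{"type":"number"}},"required":["motion"]}

```bash
mkdir -p pics; ls
cat > h.py <<'E'
import numpy as np, cv2
from rig import *
def cam(n):
    m=camera_model(n); K=np.array([[m['fx'],0,m['cx']],[0,m['fy'],m['cy']],[0,0,1.]])
    R,_=cv2.Rodrigues(np.array(m['rvec'],float)); t=np.array(m['tvec'],float).reshape(3)
    return K,R,t
def toplane(n,uv,z,c=None):
    K,R,t=c or cam(n); uv=np.atleast_2d(np.array(uv,float))
    d=(np.linalg.inv(K)@np.c_[uv,np.ones(len(uv))].T).T@R
    o=-R.T@t
    return o+d*((z-o[2])/d[:,2])[:,None]
def proj(n,P,c=None):
    K,R,t=c or cam(n); p=(np.atleast_2d(P)@R.T+t)@K.T
    return p[:,:2]/p[:,2:]
def cloud(n,depth,c=None):
    K,R,t=c or cam(n); v,u=np.indices(depth.shape)
    pc=np.stack([(u-K[0,2])/K[0,0]*depth,(v-K[1,2])/K[1,1]*depth,depth],-1)
    return (pc-t)@R
E
python3 - <<'E'
from h import *
print(read_state())
for n in ("scene","top"):
    p,d=read_camera(n); np.savez(n+'0.npz',p=p,d=d); cv2.imwrite(f'pics/{n}0.png',p[:,:,::-1])
    K,R,t=cam(n); print(n,K[0,0],-R.T@t)
E
```

```text
pics
{'time_s': 0.0, 'joint_pos': array([ 1.02559373e+00,  1.31168746e-01,  1.48929594e+00,  2.72333196e-05,
        1.52301637e+00, -8.54043316e-02]), 'joint_velocities': array([-0.00065884, -0.00224277, -0.00079714, -0.00126595, -0.00073146,
       -0.0016317 ]), 'tau': array([ 2.15331987e-03, -5.69375753e+01, -5.00570655e+01, -3.74956908e-04,
        1.47185469e-02, -9.84151939e-05]), 'tool_pos': array([265.94097254, 537.21564386, 230.23076861]), 'tool_rot': array([[-1.00256838e-03,  4.43767575e-01,  8.96141358e-01],
       [-1.60052047e-03,  8.96139949e-01, -4.43768668e-01],
       [-9.99998217e-01, -1.87920102e-03, -1.88182486e-04]]), 'contact_force': array([-0.356321  , -0.23431114, -0.07925436]), 'moment': array([ 0.02031326,  0.03136802, -0.00040015]), 'grip_width': 85.35214098789787}
scene 441.2444533647907 [1291.4158195   886.40145052  998.28617435]
top 436.72072669492167 [ 334.07097948   25.94829889 1710.0539658 ]
```

View pics/scene0.png

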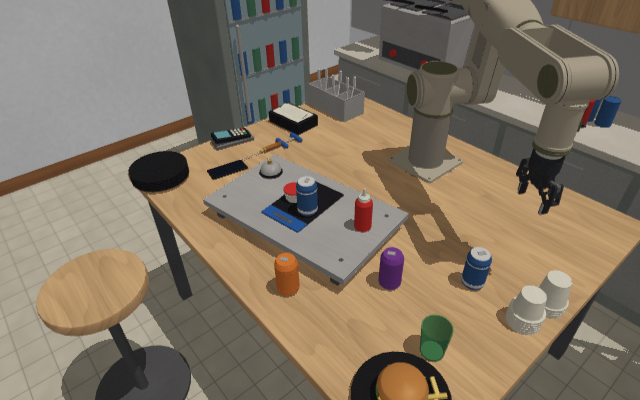

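View pics/top0.png

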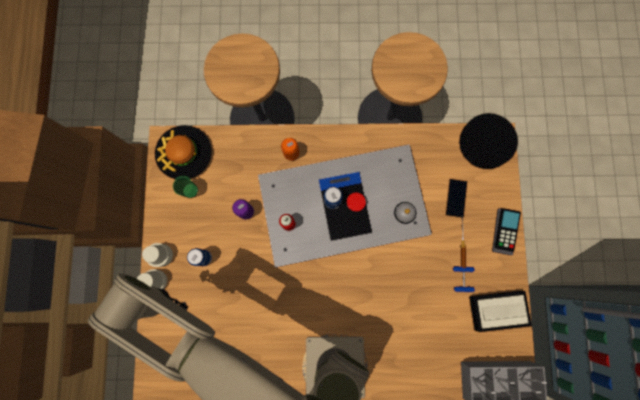

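The top view shows the shelf corners at about (260,175), (411,146), (431,232) and (275,265). The board spans (320,180) to (371,240), the bell is at (405,212), and the sauce bottle is at (287,222). Next I measure these.

```bash
cat > meas.py <<'E'
from h import *
def fitline(p):
    vx,vy,x,y=cv2.fitLine(p.astype(np.float32),cv2.DIST_HUBER,0,.01,.01).ravel(); return np.array([x,y]),np.array([vx,vy])
E
python3 - <<'E'
from h import *
s=np.load('top0.npz');p,d=s['p'],s['d']
c=cam('top')
X=cloud('top',d,c)
roi=p[130:280,240:450]; cv2.imwrite('pics/crop0.png',cv2.resize(roi[:,:,::-1],None,fx=3.7,fy=3.7,interpolation=cv2.INTER_CUBIC))
m=((X[...,2]>55)&(X[...,2]<88)).astype(np.uint8); m[:,:240]=0;m[:,450:]=0;m[:130]=0;m[280:]=0
m=cv2.morphologyEx(m,cv2.MORPH_CLOSE,np.ones((7,7)))
cs,_=cv2.findContours(m,0,2); k=max(cs,key=cv2.contourArea)
r=cv2.minAreaRect(k);b=cv2.boxPoints(r); print('px',b)
B=toplane('top',b,70,c);print('shelf',B.round(1),[np.linalg.norm(B[i]-B[i-1]).round(1) for i in range(4)])
print('z shelf med',np.median(X[...,2][m>0]))
hsv=cv2.cvtColor(p,cv2.COLOR_RGB2HSV)
for name,uv,z in (('px',None,0),):pass
blue=cv2.inRange(hsv,(100,150,60),(125,255,255)); blue[:,:310]=0;blue[:,380:]=0;blue[:165]=0;blue[250:]=0
print('blue',cv2.boundingRect(blue))
for n,z,zz in (('can',193+8,0),):
    mm=((X[...,2]>185)&(X[...,2]<225)).astype(np.uint8); 
    for k in cv2.findContours(mm,0,2)[0]:
        if cv2.contourArea(k)>20:
            (u,v),rr=cv2.minEnclosingCircle(k)
            if 130<v<280 and 240<u<450: print('tall',u,v,rr,np.median(X[...,2][(mm>0)&(np.hypot(np.indices(mm.shape)[1]-u,np.indices(mm.shape)[0]-v)<rr)]),toplane('top',(u,v),200,c))
mm=((X[...,2]>98)&(X[...,2]<140)).astype(np.uint8)
for k in cv2.findContours(mm,0,2)[0]:
    if cv2.contourArea(k)>20:
        (u,v),rr=cv2.minEnclosingCircle(k)
        if 130<v<280 and 240<u<450: print('mid',u,v,rr,toplane('top',(u,v),120,c))
E
```

```text
px [[255.08983 175.23126]
 [411.38934 142.66888]
 [430.58234 234.79535]
 [274.28284 267.35773]]
shelf [[ 716.7  300.1   70. ]
 [ 841.3 -306.4   70. ]
 [ 481.3 -364.    70. ]
 [ 365.3  222.5   70. ]] [np.float64(359.9), np.float64(619.2), np.float64(364.5), np.float64(597.9)]
z shelf med 69.72680610716532
blue (320, 173, 41, 32)
tall 285.0 220.5 5.02503776550293 193.00888451347942 [[523.97011861 171.32373003 200.        ]]
tall 332.0607604980469 195.5934600830078 9.080249786376953 197.34973049485802 [[610.66601973   6.52316633 200.        ]]
mid 405.21429443359375 211.7857208251953 9.216880798339844 [[ 562.39563334 -262.89794279  120.        ]]
mid 240.3076934814453 207.84616088867188 8.886301040649414 [[582.43774993 344.01572247 120.        ]]
mid 355.29412841796875 202.0 9.208368301391602 [[600.51636374 -80.01896692 120.        ]]
mid 288.6756896972656 146.3716278076172 8.729503631591797 [[815.48535153 167.11265165 120.        ]]
```

View pics/crop0.png

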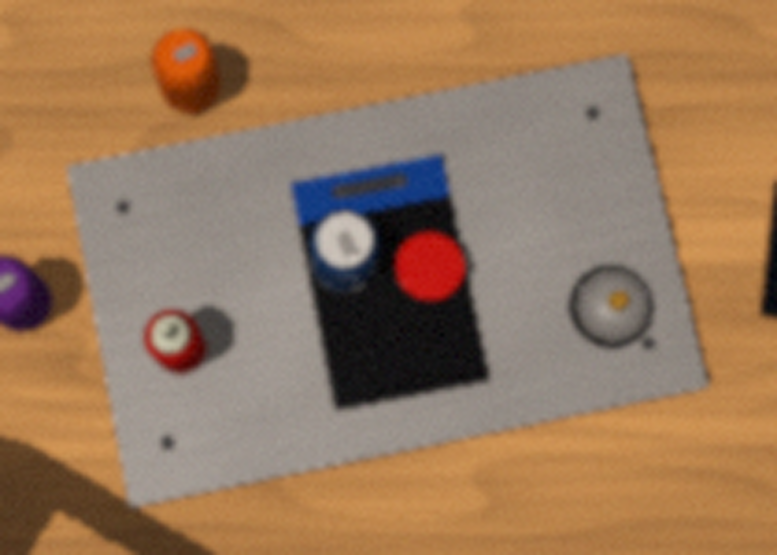

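```bash
cat > meas.py <<'E'
from h import *
def subedge(g,c,P,Q,z,n=40,w=12,lo=.08,hi=.92,sgn=0,camn='top'):
    """fit an edge in world near P-Q (at height z): sample gradient maxima across (mm), step .5"""
    P=np.array(P,float)[:2];Q=np.array(Q,float)[:2];e=(Q-P)/np.linalg.norm(Q-P);nn=np.array([-e[1],e[0]])
    s=np.arange(-w,w+.1,.5);pts=[];ok=[]
    for f in np.linspace(lo,hi,n):
        b=P+f*(Q-P);W=b+s[:,None]*nn
        uv=proj(camn,np.c_[W,np.full(len(s),z)],c).astype(np.float32)
        v=cv2.remap(g,uv[:,0].reshape(1,-1),uv[:,1].reshape(1,-1),cv2.INTER_LINEAR).ravel()
        v=cv2.GaussianBlur(v.reshape(1,-1),(0,0),2).ravel()
        dv=np.gradient(v); 
        a=np.abs(dv) if sgn==0 else np.clip(sgn*dv,0,None)
        i=int(a.argmax()); l,h=max(0,i-6),min(len(s),i+7)
        if a[i]<.5: continue
        pts.append(b+nn*(a[l:h]@s[l:h]/a[l:h].sum()))
    pts=np.array(pts,np.float32)
    for _ in range(3):
        vx,vy,x,y=cv2.fitLine(pts,cv2.DIST_HUBER,0,.01,.01).ravel()
        r=(pts-[x,y])@[-vy,vx]; k=np.abs(r)<max(2*np.median(np.abs(r)),.5)
        pts2=pts[k]
    d=np.array([vx,vy]); d=d if d@e>0 else -d
    return np.array([x,y]),d,np.std(r[k]),k.sum()
def inter(a,b):
    t=np.linalg.solve(np.c_[a[1],-b[1]],b[0]-a[0]);return a[0]+t[0]*a[1]
E
python3 - <<'E'
from meas import *
s=np.load('top0.npz');p=s['p'].astype(np.float32);c=cam('top')
k=3.7
def W(u,v,z): return toplane('top',(u/k+240-.36,v/k+130-.36),z,c)[0]
sh=[W(68,168,70),W(628,57,70),W(708,382,70),W(130,507,70)]
bo=[W(292,183,78),W(444,155,78),W(488,378,78),W(336,408,78)]
g=p.mean(2)
sat=p[...,0]-p[...,2] # red-blue: wood vs steel
L={}
for nm,i in (('far',0),('right',1),('near',2),('left',3)):
    L['s'+nm]=subedge(sat,c,sh[i],sh[(i+1)%4],70)
    L['b'+nm]=subedge(g,c,bo[i],bo[(i+1)%4],78,w=10)
bl=[W(305,224,78),W(448,196,78)]
L['line']=subedge(p[...,2],c,bl[0],bl[1],78,w=8,lo=.05,hi=.95)
for n,l in L.items(): print(n,l[0].round(1),np.degrees(np.arctan2(l[1][1],l[1][0])).round(2),round(float(l[2]),2),l[3])
for o in 'sb':
    q=[inter(L[o+'left'],L[o+'far']),inter(L[o+'far'],L[o+'right']),inter(L[o+'right'],L[o+'near']),inter(L[o+'near'],L[o+'left'])]
    q=np.array(q);print(o,q.round(1),[np.linalg.norm(q[i]-q[i-3]).round(1) for i in range(4)])
    if o=='s': E=(q[0]+q[1])/2
    else: C=q.mean(0)
d=L['sfar'][1]; x=np.array([-d[1],d[0]]); y=-d; x=x if x[0]>0 else -x
print('edge',E,'x',x)
f=lambda P:np.array([(P-E)@x,(P-E)@y]).round(1)
print('board c',f(C),'line',f(L['line'][0]),'near',f(L['bnear'][0]),'bfar',f(L['bfar'][0]))
for n,u,v,z in (('can',332.06,195.6,201),('pot',355.3,202,120),('bell',402.6+4.0,211,128.5),('sauce',285,220.5,193)): print(n,f(toplane('top',(u,v),z,c)[0][:2]))
E
```

```text
sfar [7.779e+02 3.000e-01] -78.8 0.61 36
bfar [712.5 -23.7] -80.02 0.56 29
sright [ 649.3 -335.6] -168.88 0.6 36
bright [ 608.  -121.3] -169.62 0.71 30
snear [424.9 -74.7] 101.23 0.4 32
bnear [477.8 -64.6] 100.76 0.69 40
sleft [518.9 251.9] 10.97 0.52 33
bleft [581.5  35.4] 10.58 0.6 35
line [669.8 -38. ] -80.03 0.77 29
s [[ 720.3  290.9]
 [ 837.1 -298.7]
 [ 483.2 -368.3]
 [ 365.9  222.2]] [np.float32(601.1), np.float32(360.7), np.float32(602.1), np.float32(361.0)]
b [[ 698.2   57.2]
 [ 725.9  -99.7]
 [ 492.6 -142.5]
 [ 463.    13.3]] [np.float32(159.4), np.float32(237.1), np.float32(158.6), np.float32(239.3)]
edge [778.71277    -3.9135742] x [0.98095196 0.19425058]
board c [-187.8   -2.6] line [-113.5  -12.2] near [-306.9   -1. ] bfar [-68.8  -6.5]
can [-163.    42.9]
pot [-189.6  -40.1]
bell [-261.6 -215.9]
sauce [-214.9  221.9]
```

Request:
{"method": "servo_tool", "body": {"motion": [[[20,-45,30],[0,0,5],0],[[40,-90,50],[0,0,10],0],[[50,-135,50],[0,0,15],0],[[60,-180,50],[0,0,20],0],[[75,-225,50],[0,0,25],0],[[90,-270,50],[0,0,30],0],[[100,-315,50],[0,0,34],0],[[115,-360,50],[0,0,37.5],0]]}}

```text
time_s: 0.9
tool_pos: [380.7, 175.5, 280.1]
tool_rot: [[0.0, -0.197, 0.98], [-0.002, 0.98, 0.197], [-1.0, -0.002, -0.0]]
contact_force: [1.2, 0.7, -0.1]
grip_width: 85.2
```

```bash
cat > st.py <<'E'
from h import *
s=read_state(); E=np.array([778.7,-3.9]);a=np.radians(11.15);x=np.array([np.cos(a),np.sin(a)]);y=np.array([-x[1],x[0]])
P=s['tool_pos'];R=s['tool_rot']
print(round(s['time_s'],2),P.round(1),'shelf',((P[:2]-E)@x).round(1),((P[:2]-E)@y).round(1),'yaw(y-90)',(np.degrees(np.arctan2(R[1,1],R[0,1]))-90).round(2),'down err',R[:2,0].round(4),'F',s['contact_force'].round(1),'w',s['grip_width'].round(1),'q',s['joint_pos'].round(2))
E
python3 st.py
```

```text
Traceback (most recent call last):
  File "st.py", line 4, in <module>
    print(round(s['time_s'],2),P.round(1),'shelf',((P[:2]-E)@x).round(1),((P[:2]-E)@y).round(1),'yaw(y-90)',(np.degrees(np.arctan2(R[1,1],R[0,1]))-90).round(2),'down err',R[:2,0].round(4),'F',s['contact_force'].round(1),'w',s['grip_width'].round(1),'q',s['joint_pos'].round(2))
                                                                                                                                                                                                                                ^^^^^^^^^^^^^^^^^^^^^
AttributeError: 'float' object has no attribute 'round'
```

Request:
{"method": "servo_tool", "body": {"motion": [[[12,-45,0],[0,0,0],0],[[24,-90,0],[0,0,0],0],[[36,-135,0],[0,0,0],0],[[46,-180,0],[0,0,0],0],[[56,-220,0],[0,0,0],0],[[59,-246,0],[0,0,0],0],[[59,-246,0],[0,0,0],0],[[59,-246,0],[0,0,0],0]]}}

```text
time_s: 1.7
tool_pos: [439.3, -70.7, 279.6]
tool_rot: [[-0.001, -0.195, 0.981], [-0.001, 0.981, 0.195], [-1.0, -0.001, -0.001]]
contact_force: [-0.4, 1.3, 0.1]
grip_width: 85.4
```

```bash
sed -i "s/s\['grip_width'\].round(1)/round(s['grip_width'],1)/" st.py; python3 st.py
python3 - <<'E'
from h import *
c=cam('wrist');p,d=read_camera('wrist');np.savez('w1.npz',p=p,d=d);cv2.imwrite('pics/w1.png',p[:,:,::-1]);print(c)
E
```

```text
1.7 [439.3 -70.7 279.6] shelf -345.9 0.1 yaw(y-90) 11.25 down err [-0.001 -0.001] F [-0.4  1.3  0.1] w 85.4 q [-0.27 -0.31  1.82 -0.    1.64 -2.04]
(array([[338.25498591,   0.        , 320.65760992],
       [  0.        , 338.25498591, 199.62534033],
       [  0.        ,   0.        ,   1.        ]]), array([[-0.19517357,  0.98076818, -0.0010221 ],
       [ 0.93180435,  0.1857547 ,  0.31182661],
       [ 0.30601948,  0.05990792, -0.95013847]]), array([ 154.06796259, -450.06384084,  295.06459524]))
```

View pics/w1.png

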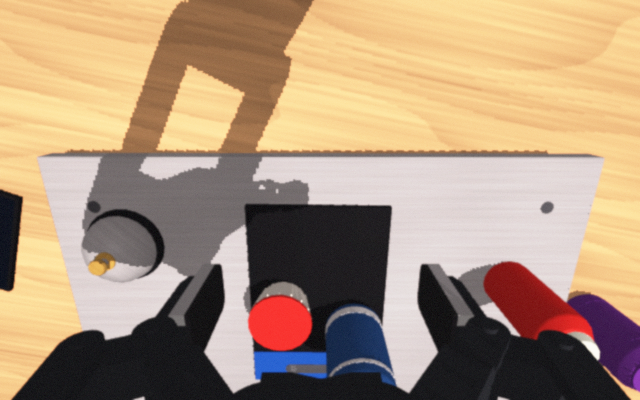

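Run:
```python
from h import *
s=np.load('w1.npz');X=cloud('wrist',s['d']);P=read_state()['tool_pos']
a=np.radians(11.25);r=X-P;u=r[...,0]*np.cos(a)+r[...,1]*np.sin(a);v=-r[...,0]*np.sin(a)+r[...,1]*np.cos(a)
m=(s['d']>0)&(X[...,2]>250)&(X[...,2]<400)
for sd in (1,-1):
    k=m&(v*sd>0)&(np.abs(v)<70)
    z=r[...,2][k];print(sd,'lowest z rel',np.percentile(z,[0,1,5,20]).round(1))
    lo=k&(r[...,2]<z.min()+8);print(' tip u',u[lo].min().round(1),u[lo].max().round(1),'v',v[lo].min().round(1),v[lo].max().round(1),lo.sum())
```

```text
1 lowest z rel [11.  16.3 25.8 49.6]
 tip u -12.8 9.8 v 43.5 55.4 319
-1 lowest z rel [11.3 16.5 26.1 51.1]
 tip u -12.6 9.9 v -53.6 -41.0 332
```

Request:
{"method": "servo_tool", "body": {"motion": [[[0,0,-50],[0,0,0],0],[[1,0,-100],[0,0,0],0],[[1,0,-140],[0,0,0],0],[[1,0,-170],[0,0,0],0],[[1,0,-190],[0,0,-0.1],0],[[1,0,-200],[0,0,-0.1],0],[[1,0,-200],[0,0,-0.1],0]]}}

```text
time_s: 2.45
tool_pos: [439.4, -68.8, 78.6]
tool_rot: [[-0.003, -0.196, 0.981], [-0.0, 0.981, 0.196], [-1.0, 0.0, -0.003]]
contact_force: [-0.3, -0.0, -0.3]
grip_width: 85.3
```

Request:
{"method": "servo_tool", "body": {"motion": [[[0,-2,-10],[0,0,0],0],[[0,-2,-17.5],[0,0,0],0],[[0,-2,-17.5],[0,0,0],0]]}}

```text
time_s: 2.75
tool_pos: [439.0, -70.6, 60.5]
tool_rot: [[-0.004, -0.196, 0.981], [0.0, 0.981, 0.196], [-1.0, 0.001, -0.004]]
contact_force: [-0.9, -0.9, -0.2]
grip_width: 85.2
```

```bash
python3 st.py
python3 - <<'E'
from h import *
p,d=read_camera('wrist');cv2.imwrite('pics/w2.png',p[:,:,::-1])
E
```

```text
2.75 [439.  -70.6  60.5] shelf -346.2 0.2 yaw(y-90) 11.32 down err [-0.0039  0.0001] F [-0.9 -0.9 -0.2] w 85.2 q [-0.27 -0.14  2.08 -0.    1.2  -2.04]
```

View pics/w2.png

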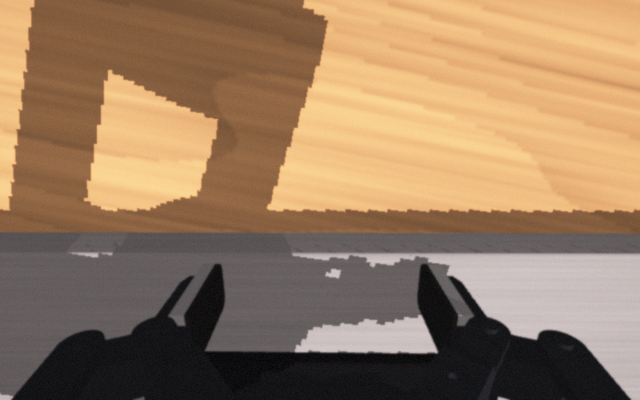

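The fingertips are just above the shelf behind the trailing edge, with no force on them. I start the push along the shelf normal, (0.981, 0.193).

Request:
{"method": "servo_tool", "body": {"motion": [[[9.8,1.9,0],[0,0,-0.1],0],[[19.6,3.9,0],[0,0,-0.15],0],[[27.5,5.4,0],[0,0,-0.15],0],[[33.4,6.6,0],[0,0,-0.15],0],[[39.2,7.7,0],[0,0,-0.15],0],[[45,8.9,0],[0,0,-0.15],0],[[51,10,0],[0,0,-0.15],0],[[51,10,0],[0,0,-0.15],0]]}}

```text
time_s: 3.6
tool_pos: [490.0, -60.9, 61.0]
tool_rot: [[-0.006, -0.194, 0.981], [-0.0, 0.981, 0.194], [-1.0, 0.001, -0.006]]
contact_force: [-6.7, -1.8, 5.7]
grip_width: 85.4
```

```bash
python3 st.py
python3 - <<'E'
from h import *
p,d=read_camera('scene');cv2.imwrite('pics/s2.png',cv2.resize(p[120:300,180:440,::-1],None,fx=3,fy=3))
E
```

```text
3.6 [490.  -60.9  61. ] shelf -294.3 -0.1 yaw(y-90) 11.17 down err [-0.0062 -0.0005] F [-6.7 -1.8  5.7] w 85.4 q [-0.23  0.    1.94 -0.    1.2  -1.99]
```

View pics/s2.png

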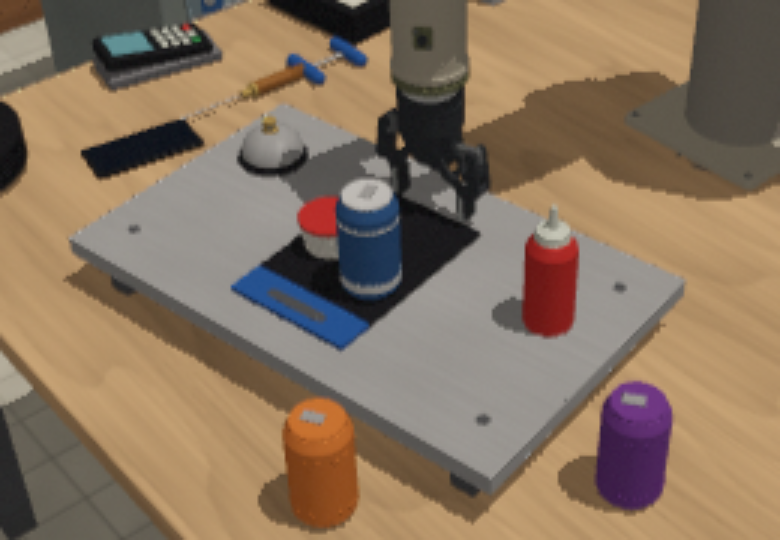

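The board is moving, and there is a 5.7 N upward force. I check with the top view and measure the board line.

```bash
cat > line.py <<'E'
import sys
from meas import *
def run(save):
    p,d=read_camera('top');np.savez(save+'.npz',p=p,d=d);pf=p.astype(np.float32);c=cam('top')
    cv2.imwrite('pics/'+save+'.png',cv2.resize(p[120:270,240:450,::-1],None,fx=3.7,fy=3.7,interpolation=cv2.INTER_CUBIC))
    hsv=cv2.cvtColor(p,cv2.COLOR_RGB2HSV);b=cv2.inRange(hsv,(100,150,60),(125,255,255));b[:,:310]=0;b[:,380:]=0;b[:135]=0;b[250:]=0
    E=np.array([778.7,-3.9]);a=np.radians(11.15);x=np.array([np.cos(a),np.sin(a)]);y=np.array([-x[1],x[0]])
    v,u=np.nonzero(b);W=toplane('top',np.c_[u,v],78,c)[:,:2]-E;sx,sy=W@x,W@y
    print('blue x',np.percentile(sx,[1,50,99]).round(1),'y',np.percentile(sy,[2,98]).round(1))
    fx=np.percentile(sx,99)+1.5; 
    def ww(X,Y): return E+X*x+Y*y
    out=lambda n,l:print(n,'shelf x at y=0:',round(float((l[0]-E)@x-((l[0]-E)@y)*((l[1]@x)/(l[1]@y))),1),'ang rel',round(float(np.degrees(np.arctan2(-(l[1]@x)*np.sign(-l[1]@y)*-1,abs(l[1]@y)))),2),'sd',round(float(l[2]),2),l[3])
    out('far',subedge(pf[...,2],c,ww(fx,80),ww(fx,-80),78,w=9))
    out('line',subedge(pf[...,2],c,ww(fx-45,80),ww(fx-45,-80),78,w=9,lo=.05,hi=.95))
    out('shelf',subedge(pf[...,0]-pf[...,2],c,ww(0,290),ww(0,100),70)); out('shelfR',subedge(pf[...,0]-pf[...,2],c,ww(0,-110),ww(0,-290),70))
run(sys.argv[1])
E
python3 line.py t2
```

```text
blue x [-146.7  -73.4  -48.9] y [-75.8  72.5]
far shelf x at y=0: -53.5 ang rel -0.15 sd 0.19 23
line shelf x at y=0: -91.4 ang rel -0.4 sd 0.85 27
shelf shelf x at y=0: -0.2 ang rel -0.04 sd 0.49 34
shelfR shelf x at y=0: -1.1 ang rel 0.34 sd 0.62 36
```

View pics/t2.png

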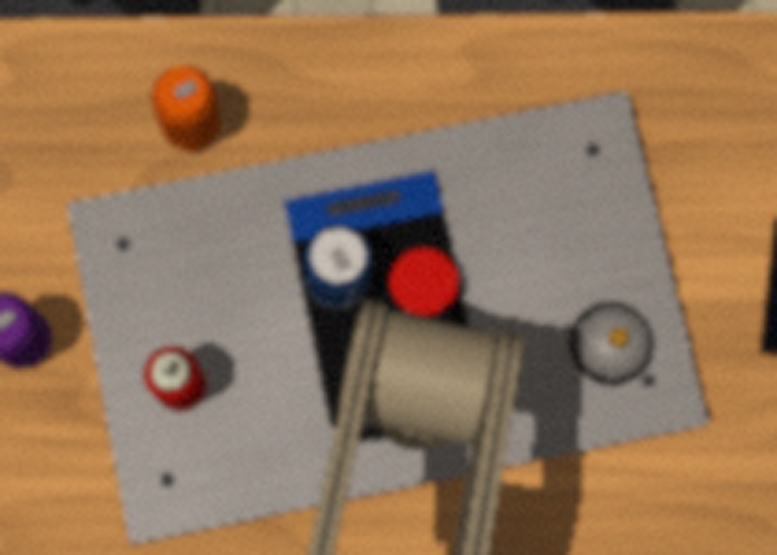

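The board followed by about 22 mm and stayed straight. I push 85 mm more.

Request:
{"method": "servo_tool", "body": {"motion": [[[5.9,1.2,0],[0,0,0],0],[[11.8,2.3,0],[0,0,0],0],[[17.6,3.5,0],[0,0,0],0],[[23.5,4.6,0],[0,0,0],0],[[29.4,5.8,0],[0,0,0],0],[[35.3,6.9,0],[0,0,0],0],[[41.2,8.1,0],[0,0,0],0],[[45,8.9,0],[0,0,0],0]]}}

```text
time_s: 4.5
tool_pos: [533.9, -52.3, 60.8]
tool_rot: [[-0.01, -0.194, 0.981], [-0.001, 0.981, 0.194], [-1.0, 0.001, -0.01]]
contact_force: [-12.1, -2.9, 9.0]
grip_width: 85.6
```

```bash
sed -i "s/out('far',subedge(pf\[...,2\]/out('far',subedge(pf[...,0]/" line.py; python3 st.py
```

```text
4.5 [533.9 -52.3  60.8] shelf -249.6 -0.1 yaw(y-90) 11.18 down err [-0.0101 -0.0011] F [-12.1  -2.9   9. ] w 85.6 q [-0.19  0.12  1.82 -0.    1.21 -1.96]
```

Request:
{"method": "servo_tool", "body": {"motion": [[[0,0,0.5],[0,0,0],0],[[0,0,1],[0,0,0],0],[[0,0,1],[0,0,0],0]]}}

```text
time_s: 4.8
tool_pos: [533.9, -52.1, 61.4]
tool_rot: [[-0.011, -0.194, 0.981], [-0.001, 0.981, 0.194], [-1.0, 0.001, -0.011]]
contact_force: [-0.5, -0.7, -1.0]
grip_width: 84.9
```

```bash
python3 st.py; python3 line.py t3
python3 - <<'E'
from h import *
c=cam('wrist');p,d=read_camera('wrist');np.savez('w3.npz',p=p,d=d);cv2.imwrite('pics/w3.png',p[:,:,::-1])
X=cloud('wrist',d,c);P=read_state()['tool_pos']
a=np.radians(11.15);r=X-P;v=-r[...,0]*np.sin(a)+r[...,1]*np.cos(a);u=r[...,0]*np.cos(a)+r[...,1]*np.sin(a)
k=(np.abs(v)<20)&(u>15)&(u<45)&(d>0);print('board z behind tips',np.median(X[...,2][k]) if k.any() else None,k.sum())
k=(np.abs(v)<20)&(u<0)&(u>-40)&(d>0);print('shelf z',np.median(X[...,2][k]),k.sum())
E
```

```text
4.8 [533.9 -52.1  61.4] shelf -249.5 0.0 yaw(y-90) 11.19 down err [-0.0107 -0.001 ] F [-0.5 -0.7 -1. ] w 84.9 q [-0.19  0.12  1.82 -0.    1.21 -1.96]
blue x [-93.3 -27.3  -5.5] y [-74.9  72.7]
far shelf x at y=0: -1.8 ang rel 0.25 sd 0.61 37
line shelf x at y=0: -46.2 ang rel -0.25 sd 0.76 27
shelf shelf x at y=0: -1.0 ang rel -0.25 sd 0.47 33
shelfR shelf x at y=0: -1.1 ang rel 0.43 sd 0.56 35
board z behind tips 76.44566140806221 4710
shelf z 68.87186019498088 11735
```

View pics/w3.png

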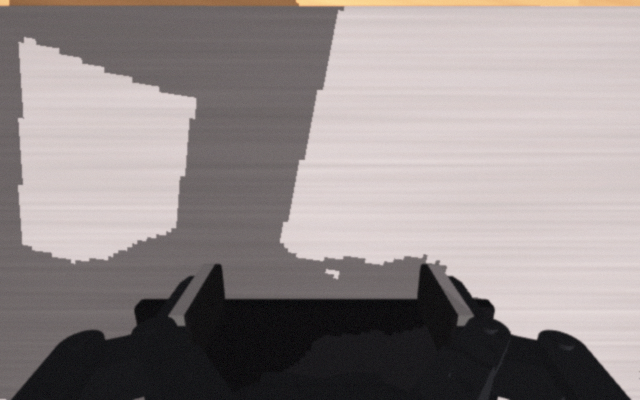

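Lifting about 1 mm cleared the force, so it was a light rub on the shelf. The board is flat and straight, with the line about 45 mm short of the edge. I push 42 mm more.

Request:
{"method": "servo_tool", "body": {"motion": [[[5.9,1.2,0.2],[0,0,0],0],[[11.8,2.3,0.2],[0,0,0],0],[[17.6,3.5,0.2],[0,0,0],0],[[23.5,4.6,0.2],[0,0,0],0],[[29.4,5.8,0.2],[0,0,0],0],[[35.3,6.9,0.2],[0,0,0],0],[[41.2,8.1,0.2],[0,0,0],0],[[41.2,8.1,0.2],[0,0,0],0]]}}

```text
time_s: 5.7
tool_pos: [574.8, -44.0, 61.5]
tool_rot: [[-0.012, -0.194, 0.981], [-0.001, 0.981, 0.194], [-1.0, 0.001, -0.012]]
contact_force: [-3.3, -1.8, -0.1]
grip_width: 85.7
```

```bash
python3 st.py; python3 line.py t4;  python3 - <<'E'
from h import *
p,d=read_camera('scene');np.savez('s4.npz',p=p,d=d);cv2.imwrite('pics/s4.png',cv2.resize(p[120:300,180:440,::-1],None,fx=3,fy=3))
E
```

```text
5.7 [574.8 -44.   61.5] shelf -207.8 0.1 yaw(y-90) 11.19 down err [-0.0118 -0.0009] F [-3.3 -1.8 -0.1] w 85.7 q [-0.16  0.22  1.71 -0.    1.22 -1.93]
blue x [-54.2  13.9  35.8] y [-75.1  72. ]
far shelf x at y=0: 39.7 ang rel -0.2 sd 0.64 35
line shelf x at y=0: -4.7 ang rel -0.74 sd 0.89 27
shelf shelf x at y=0: -0.1 ang rel -0.02 sd 0.42 31
shelfR shelf x at y=0: -0.8 ang rel 0.3 sd 0.56 35
```

View pics/t4.png

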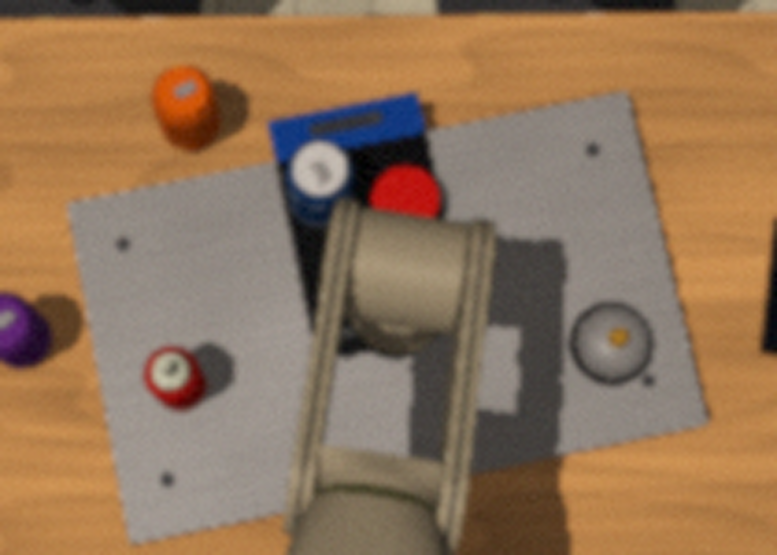

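View pics/s4.png

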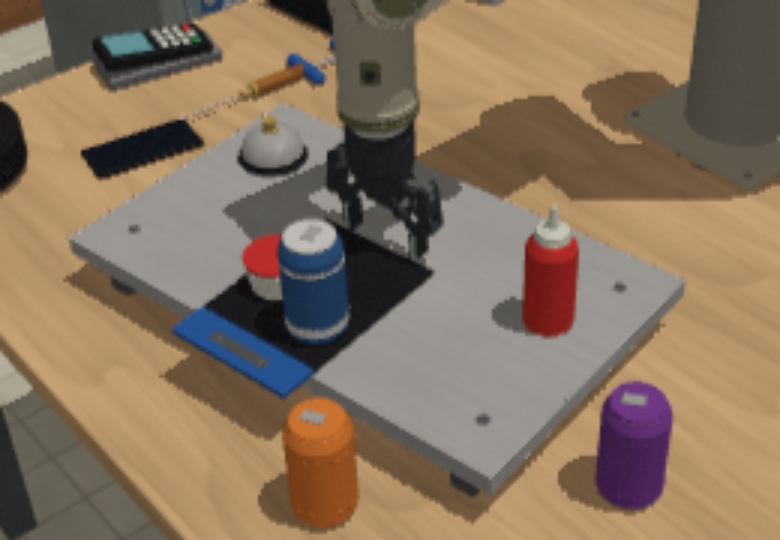

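The line is about 4 mm short of the edge in the top view. I cross-check with the scene camera.

```bash
cat > sc.py <<'E'
import sys
from meas import *
def run(f,xl):
    s=np.load(f);p=s['p'].astype(np.float32);c=cam('scene')
    E=np.array([778.7,-3.9]);a=np.radians(11.15);x=np.array([np.cos(a),np.sin(a)]);y=np.array([-x[1],x[0]])
    ww=lambda X,Y:E+X*x+Y*y
    def rel(l,Y): 
        t=(Y-(l[0]-E)@y)/(l[1]@y); return round(float((l[0]+t*l[1]-E)@x),1)
    g=p.mean(2)
    for n,im,X,y0,y1,z,w in (('edgeL',p[...,0]-p[...,2],0,285,100,70,7),('edgeLg',g,0,285,100,70,7),('edgeR',g,0,-110,-285,70,7),('line',p[...,2],xl,70,-70,78,8),('far',p[...,0],xl+45,75,-75,78,8)):
        l=subedge(im,c,ww(X,y0),ww(X,y1),z,w=w,camn='scene'); print(n,rel(l,y0),rel(l,0),rel(l,y1),'sd',round(float(l[2]),2),l[3])
run(sys.argv[1],float(sys.argv[2]))
E
python3 sc.py s4.npz -4
python3 - <<'E'
import numpy as np,cv2
p=np.load('s4.npz')['p'];cv2.imwrite('pics/s4z.png',cv2.resize(p[180:260,220:320,::-1],None,fx=7.5,fy=7.5,interpolation=cv2.INTER_NEAREST))
E
```

```text
Traceback (most recent call last):
  File "sc.py", line 12, in <module>
    run(sys.argv[1],float(sys.argv[2]))
    ~~~^^^^^^^^^^^^^^^^^^^^^^^^^^^^^^^^
  File "sc.py", line 11, in run
    l=subedge(im,c,ww(X,y0),ww(X,y1),z,w=w,camn='scene'); print(n,rel(l,y0),rel(l,0),rel(l,y1),'sd',round(float(l[2]),2),l[3])
  File "meas.py", line 18, in subedge
    vx,vy,x,y=cv2.fitLine(pts,cv2.DIST_HUBER,0,.01,.01).ravel()
              ~~~~~~~~~~~^^^^^^^^^^^^^^^^^^^^^^^^^^^^^^
cv2.error: OpenCV(4.12.0) /io/opencv/modules/imgproc/src/linefit.cpp:618: error: (-215:Assertion failed) npoints2 >= 0 || npoints3 >= 0 in function 'fitLine'
```

View pics/s4z.png

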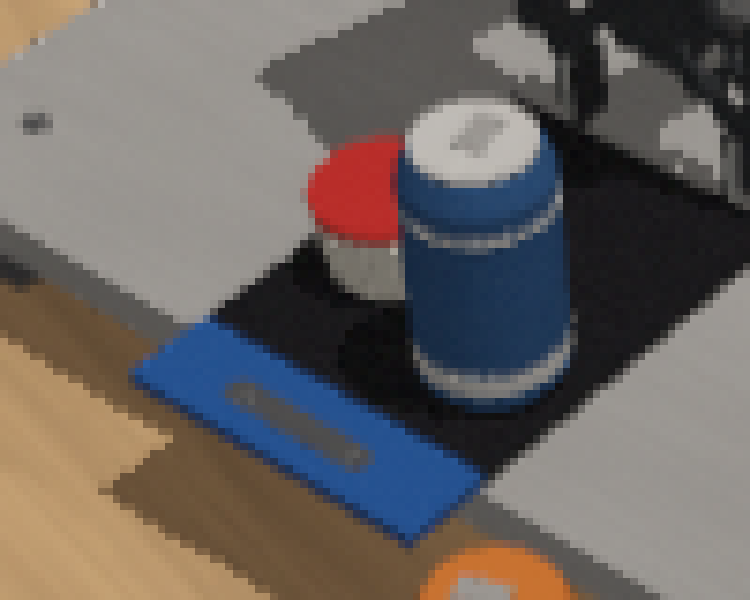

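The zoom shows the line ending at left (215,320) and right (483,475), just inside the shelf rim.

```bash
sed -i "s/('edgeL',p\[...,0\]-p\[...,2\],0,285,100,70,7),//" sc.py; python3 sc.py s4.npz -4
```

```text
edgeLg 3.2 2.9 3.0 sd 0.25 35
edgeR 3.0 2.9 3.3 sd 0.29 33
line -0.7 -0.7 -0.7 sd 0.33 33
far 46.9 46.9 46.8 sd 0.12 40
```

The scene camera says 3.7 mm short and the top view 4.2 mm, and the board is parallel to the edge. I push 3.9 mm.

Request:
{"method": "servo_tool", "body": {"motion": [[[1.5,0.3,0],[0,0,0],0],[[3,0.6,0],[0,0,0],0],[[3.8,0.8,0],[0,0,0],0],[[3.8,0.8,0],[0,0,0],0]]}}

```text
time_s: 6.2
tool_pos: [577.6, -43.4, 61.3]
tool_rot: [[-0.013, -0.194, 0.981], [-0.001, 0.981, 0.194], [-1.0, 0.002, -0.013]]
contact_force: [-7.7, -1.0, 3.7]
grip_width: 85.6
```

```bash
python3 st.py; python3 line.py t5;  python3 - <<'E'
from h import *
p,d=read_camera('scene');np.savez('s5.npz',p=p,d=d)
E
python3 sc.py s5.npz 0
```

```text
6.2 [577.6 -43.4  61.3] shelf -205.0 0.1 yaw(y-90) 11.19 down err [-0.0134 -0.0011] F [-7.7 -1.   3.7] w 85.6 q [-0.16  0.23  1.7  -0.    1.23 -1.93]
blue x [-52.6  16.2  38.9] y [-75.1  71.8]
far shelf x at y=0: 42.2 ang rel 0.19 sd 0.62 36
line shelf x at y=0: -2.2 ang rel -0.24 sd 1.04 25
shelf shelf x at y=0: -0.6 ang rel -0.19 sd 0.48 32
shelfR shelf x at y=0: -0.9 ang rel 0.4 sd 0.61 34
edgeLg 3.2 2.9 3.0 sd 0.26 36
edgeR 3.0 2.9 3.2 sd 0.29 33
line 2.0 1.9 1.7 sd 0.47 36
far 50.3 50.4 50.5 sd 0.14 40
```

Request:
{"method": "servo_tool", "body": {"motion": [[[0.8,0.2,0.6],[0,0,0],0],[[1.6,0.3,0.6],[0,0,0],0],[[1.6,0.3,0.6],[0,0,0],0],[[1.6,0.3,0.6],[0,0,0],0]]}}

```text
time_s: 6.7
tool_pos: [578.2, -43.2, 61.5]
tool_rot: [[-0.015, -0.194, 0.981], [-0.001, 0.981, 0.194], [-1.0, 0.002, -0.015]]
contact_force: [-5.5, -1.3, 0.6]
grip_width: 85.1
```

```bash
python3 st.py; python3 line.py t6;  python3 - <<'E'
from h import *
p,d=read_camera('scene');np.savez('s6.npz',p=p,d=d)
E
python3 sc.py s6.npz 0
```

```text
6.7 [578.2 -43.2  61.5] shelf -204.4 0.2 yaw(y-90) 11.17 down err [-0.0154 -0.0012] F [-5.5 -1.3  0.6] w 85.1 q [-0.16  0.24  1.69 -0.    1.23 -1.93]
blue x [-49.6  17.   39. ] y [-75.1  71.8]
far shelf x at y=0: 42.6 ang rel -0.12 sd 0.47 33
line shelf x at y=0: -1.4 ang rel -0.55 sd 0.74 25
shelf shelf x at y=0: -1.3 ang rel -0.31 sd 0.32 28
shelfR shelf x at y=0: -0.9 ang rel 0.38 sd 0.64 37
edgeLg 3.2 2.9 3.0 sd 0.25 35
edgeR 3.1 2.9 3.3 sd 0.32 35
line 2.3 2.5 2.6 sd 0.35 37
far 50.6 50.6 50.6 sd 0.12 40
```

Request:
{"method": "servo_tool", "body": {"motion": [[[0.8,0.2,0.3],[0,0,0],0],[[0.8,0.2,0.3],[0,0,0],0],[[-8,-1.6,0.5],[0,0,0],0],[[-25,-5,1],[0,0,0],0],[[-40,-8,10],[0,0,0],0],[[-50,-10,50],[0,0,0],0],[[-50,-10,100],[0,0,0],0],[[-50,-10,150],[0,0,0],0]]}}

```text
time_s: 7.6
tool_pos: [527.3, -53.1, 213.0]
tool_rot: [[-0.015, -0.194, 0.981], [-0.001, 0.981, 0.194], [-1.0, 0.002, -0.015]]
contact_force: [1.6, 0.4, 0.5]
grip_width: 85.4
```

```bash
python3 st.py; python3 line.py t7;  python3 - <<'E'
from h import *
p,d=read_camera('scene');np.savez('s7.npz',p=p,d=d)
E
python3 sc.py s7.npz 0
```

```text
7.6 [527.3 -53.1 213. ] shelf -256.2 0.3 yaw(y-90) 11.17 down err [-0.015  -0.0009] F [1.6 0.4 0.5] w 85.4 q [-0.19 -0.04  1.69 -0.    1.5  -1.96]
blue x [-52.6  17.   38.9] y [-75.5  71.8]
far shelf x at y=0: 42.5 ang rel -0.12 sd 0.37 29
line shelf x at y=0: -1.8 ang rel 0.07 sd 0.66 23
shelf shelf x at y=0: -0.2 ang rel -0.03 sd 0.53 34
shelfR shelf x at y=0: -0.6 ang rel 0.25 sd 0.71 38
edgeLg 3.2 3.0 3.1 sd 0.25 35
edgeR 3.1 3.0 3.2 sd 0.32 36
line 2.4 2.4 2.5 sd 0.37 37
far 50.6 50.6 50.6 sd 0.11 40
```

View pics/t7.png

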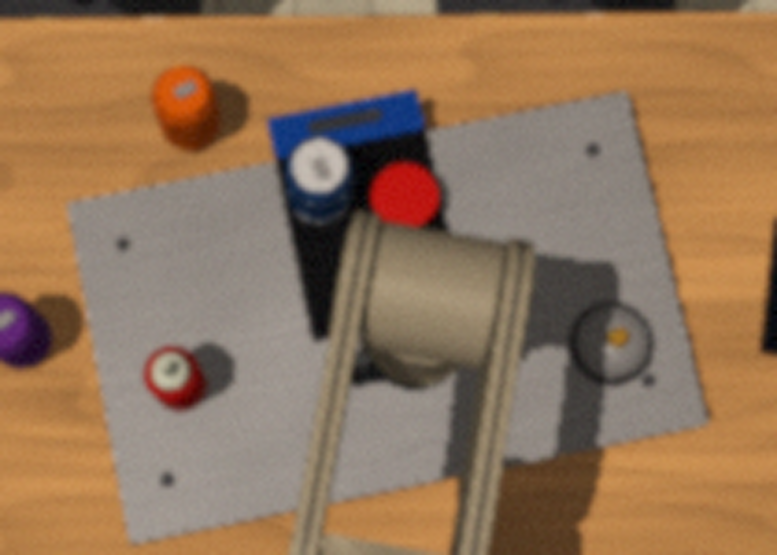

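The views agree on 0.6 to 1.4 mm short. For a finer check I move the wrist camera over the edge.

Request:
{"method": "servo_tool", "body": {"motion": [[[0,0,45],[0,0,0],0],[[30,6,75],[0,0,0],0],[[75,14,80],[0,0,0],0],[[120,23,80],[0,0,0],0],[[165,32,80],[0,0,0],0],[[205,40,80],[0,0,0],0],[[217,42,80],[0,0,0],0],[[217,42,80],[0,0,0],0]]}}

```text
time_s: 8.5
tool_pos: [750.8, -11.5, 298.7]
tool_rot: [[-0.001, -0.195, 0.981], [-0.003, 0.981, 0.195], [-1.0, -0.003, -0.002]]
contact_force: [-0.2, 0.6, -0.7]
grip_width: 85.4
```

```bash
python3 st.py
python3 - <<'E'
from h import *
c=cam('wrist');p,d=read_camera('wrist');np.savez('w7.npz',p=p,d=d,K=c[0],R=c[1],t=c[2]);cv2.imwrite('pics/w7.png',p[:,:,::-1])
E
```

```text
8.5 [750.8 -11.5 298.7] shelf -28.9 -2.0 yaw(y-90) 11.24 down err [-0.0012 -0.0034] F [-0.2  0.6 -0.7] w 85.4 q [-0.08  0.55  0.85 -0.    1.74 -1.85]
```

View pics/w7.png

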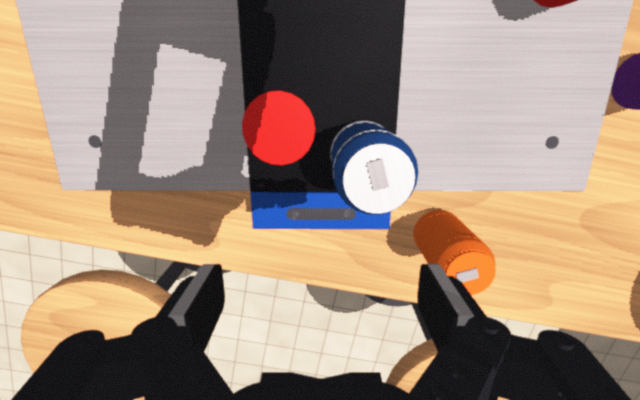

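The wrist view shows the shelf edge at row ~190, columns 62–585, and the black/blue line at row ~193, columns 250–335.

```bash
cat > wr.py <<'E'
import sys
from meas import *
s=np.load(sys.argv[1]);p=s['p'].astype(np.float32);c=(s['K'],s['R'],s['t'])
E=np.array([778.7,-3.9]);a=np.radians(11.15);x=np.array([np.cos(a),np.sin(a)]);y=np.array([-x[1],x[0]])
ww=lambda X,Y:E+X*x+Y*y
def rel(l,Y):
    t=(Y-(l[0]-E)@y)/(l[1]@y); return round(float((l[0]+t*l[1]-E)@x),2)
def px(u,v,z): return (toplane('wrist',(u,v),z,c)[0][:2]-E)
o=px(100,190,70)@x; l=px(290,193,78)@x; f=px(330,229,78)@x; print('rough',o,l,f)
g=p.mean(2); sat=p[...,0]-p[...,2]
lines={}
for n,im,X,y0,y1,z,w in (('edgeL',sat,o,260,120,70,6),('edgeR',g,o,-200,-270,70,6),('line',p[...,2],l,-75,-10,78,6),('far',sat,f,-75,60,78,6)):
    L=subedge(im,c,ww(X,y0),ww(X,y1),z,w=w,camn='wrist',n=80); lines[n]=L
    print(n,'at y1',rel(L,y0),'0',rel(L,0),'y2',rel(L,y1),'yaw',round(float(np.degrees(np.arctan2(L[1]@x,-L[1]@y))),2),'sd',round(float(L[2]),2),L[3])
E
python3 wr.py w7.npz
```

```text
rough 0.0691192080739174 0.6210216660108017 44.128784153943094
edgeL at y1 -0.8 0 0.72 y2 0.02 yaw 0.33 sd 0.15 77
edgeR at y1 0.1 0 0.4 y2 -0.01 yaw -0.09 sd 1.08 72
line at y1 -0.9 0 -0.74 y2 -0.76 yaw 179.87 sd 0.15 80
far at y1 43.12 0 43.41 y2 43.65 yaw 179.77 sd 0.08 80
```

All three views agree on about 1 mm short, and the angle is within 0.3°. There is time to mend it, so I go back behind the board for a 1 mm nudge.

Request:
{"method": "servo_tool", "body": {"motion": [[[-45,-9,0],[0,0,0],0],[[-90,-18,0],[0,0,0],0],[[-135,-27,0],[0,0,0],0],[[-180,-36,0],[0,0,0],0],[[-213,-41.5,-20],[0,0,0],0],[[-213,-41.5,-70],[0,0,0],0],[[-213,-41.5,-120],[0,0,0],0],[[-213,-41.5,-160],[0,0,0],0]]}}

```text
time_s: 9.35
tool_pos: [535.1, -53.6, 138.7]
tool_rot: [[0.002, -0.194, 0.981], [-0.004, 0.981, 0.194], [-1.0, -0.004, 0.001]]
contact_force: [0.4, -0.1, -0.1]
grip_width: 85.1
```

```bash
python3 st.py
```

```text
9.35 [535.1 -53.6 138.7] shelf -248.6 -1.7 yaw(y-90) 11.17 down err [ 0.0017 -0.0041] F [ 0.4 -0.1 -0.1] w 85.1 q [-0.19  0.02  1.77 -0.    1.34 -1.96]
```

Request:
{"method": "servo_tool", "body": {"motion": [[[-3,1,-40],[0,0,0],0],[[-3,1,-65],[0,0,0],0],[[-3,1,-76.5],[0,0,0],0],[[12,4,-76.5],[0,0,0],0],[[26,7,-76.5],[0,0,0],0],[[36,9,-76.5],[0,0,0],0],[[40,9.7,-76.5],[0,0,0],0],[[40,9.7,-76.5],[0,0,0],0]]}}

```text
time_s: 10.15
tool_pos: [575.8, -44.0, 63.2]
tool_rot: [[0.003, -0.194, 0.981], [-0.004, 0.981, 0.194], [-1.0, -0.005, 0.002]]
contact_force: [0.1, 0.3, -0.1]
grip_width: 85.4
```

```bash
python3 st.py
```

```text
10.15 [575.8 -44.   63.2] shelf -206.8 -0.1 yaw(y-90) 11.18 down err [ 0.0033 -0.0044] F [ 0.1  0.3 -0.1] w 85.4 q [-0.16  0.21  1.72 -0.    1.21 -1.93]
```

Nothing touched yet (TCP at -206.8). I advance to about -203.3 in small steps.

Request:
{"method": "servo_tool", "body": {"motion": [[[1,0.2,-0.8],[0,0,0],0],[[2,0.4,-0.8],[0,0,0],0],[[3,0.6,-0.8],[0,0,0],0],[[3.6,0.7,-0.8],[0,0,0],0],[[3.6,0.7,-0.8],[0,0,0],0]]}}

```text
time_s: 10.65
tool_pos: [578.8, -43.3, 62.2]
tool_rot: [[0.002, -0.194, 0.981], [-0.004, 0.981, 0.194], [-1.0, -0.005, 0.001]]
contact_force: [-3.3, -0.7, 1.2]
grip_width: 85.4
```

```bash
python3 st.py;  python3 - <<'E'
from h import *
p,d=read_camera('scene');np.savez('s8.npz',p=p,d=d)
E
python3 sc.py s8.npz 0
```

```text
10.65 [578.8 -43.3  62.2] shelf -203.7 -0.0 yaw(y-90) 11.19 down err [ 0.002  -0.0044] F [-3.3 -0.7  1.2] w 85.4 q [-0.16  0.22  1.71 -0.    1.21 -1.92]
edgeLg 3.2 2.9 3.0 sd 0.26 35
edgeR 3.1 2.9 3.3 sd 0.33 35
line 2.4 2.5 2.6 sd 0.35 36
far 50.7 50.6 50.6 sd 0.12 40
```

Request:
{"method": "servo_tool", "body": {"motion": [[[0.7,0.1,0],[0,0,0],0],[[1.4,0.3,0],[0,0,0],0],[[1.4,0.3,0],[0,0,0],0]]}}

```text
time_s: 11.0
tool_pos: [579.0, -43.3, 62.0]
tool_rot: [[-0.001, -0.194, 0.981], [-0.005, 0.981, 0.194], [-1.0, -0.005, -0.002]]
contact_force: [-9.0, -1.1, 5.9]
grip_width: 85.6
```

```bash
python3 st.py;  python3 - <<'E'
from h import *
p,d=read_camera('scene');np.savez('s9.npz',p=p,d=d)
E
python3 sc.py s9.npz 0
```

```text
11.0 [579.  -43.3  62. ] shelf -203.5 -0.1 yaw(y-90) 11.19 down err [-0.0008 -0.0048] F [-9.  -1.1  5.9] w 85.6 q [-0.16  0.22  1.71 -0.01  1.21 -1.92]
edgeLg 3.2 3.0 3.0 sd 0.26 37
edgeR 3.1 2.9 3.2 sd 0.32 35
line 2.3 2.5 2.6 sd 0.37 38
far 50.6 50.6 50.6 sd 0.11 40
```

Request:
{"method": "servo_tool", "body": {"motion": [[[0.6,0.1,0.3],[0,0,0],0],[[1.2,0.2,0.5],[0,0,0],0],[[1.5,0.3,0.5],[0,0,0],0]]}}

```text
time_s: 11.35
tool_pos: [579.0, -43.3, 62.1]
tool_rot: [[-0.004, -0.194, 0.981], [-0.005, 0.981, 0.194], [-1.0, -0.004, -0.005]]
contact_force: [-10.4, -1.9, 6.5]
grip_width: 84.9
```

```bash
python3 st.py;  python3 - <<'E'
from h import *
p,d=read_camera('scene');np.savez('s10.npz',p=p,d=d)
E
python3 sc.py s10.npz 0
```

```text
11.35 [579.  -43.3  62.1] shelf -203.5 -0.0 yaw(y-90) 11.19 down err [-0.0042 -0.0051] F [-10.4  -1.9   6.5] w 84.9 q [-0.16  0.23  1.7  -0.01  1.22 -1.92]
edgeLg 3.2 2.9 3.0 sd 0.26 35
edgeR 3.1 3.0 3.2 sd 0.34 37
line 2.5 2.5 2.5 sd 0.37 36
far 50.6 50.6 50.6 sd 0.12 40
```

Request:
{"method": "servo_tool", "body": {"motion": [[[0.5,0.1,1.0],[0,0,0],0],[[1.5,0.3,1.0],[0,0,0],0],[[2.2,0.4,1.0],[0,0,0],0]]}}

```text
time_s: 11.7
tool_pos: [579.9, -43.0, 62.6]
tool_rot: [[-0.007, -0.194, 0.981], [-0.005, 0.981, 0.194], [-1.0, -0.004, -0.008]]
contact_force: [-9.5, -2.2, 5.3]
grip_width: 85.2
```

```bash
python3 st.py;  python3 - <<'E'
from h import *
p,d=read_camera('scene');np.savez('s11.npz',p=p,d=d)
E
python3 sc.py s11.npz 0
```

```text
11.7 [579.9 -43.   62.6] shelf -202.6 0.1 yaw(y-90) 11.19 down err [-0.0074 -0.0052] F [-9.5 -2.2  5.3] w 85.2 q [-0.16  0.23  1.7  -0.01  1.22 -1.92]
edgeLg 3.0 3.2 3.1 sd 0.25 35
edgeR 3.0 2.8 3.4 sd 0.3 33
line 2.9 2.9 2.9 sd 0.4 35
far 50.7 50.8 50.8 sd 0.12 40
```

Request:
{"method": "servo_tool", "body": {"motion": [[[0.5,0.1,0.6],[0,0,0],0],[[1.3,0.3,0.6],[0,0,0],0],[[1.3,0.3,0.6],[0,0,0],0],[[-10,-2,1],[0,0,0],0],[[-30,-6,3],[0,0,0],0],[[-45,-9,30],[0,0,0],0],[[-45,-9,80],[0,0,0],0],[[-45,-9,130],[0,0,0],0]]}}

```text
time_s: 12.55
tool_pos: [534.1, -51.8, 193.3]
tool_rot: [[-0.009, -0.194, 0.981], [-0.005, 0.981, 0.194], [-1.0, -0.003, -0.009]]
contact_force: [1.7, -0.6, 0.8]
grip_width: 85.5
```

Request:
{"method": "servo_tool", "body": {"motion": [[[0,0,45],[0,0,0],0],[[30,6,90],[0,0,0],0],[[75,14,105],[0,0,0],0],[[120,23,105],[0,0,0],0],[[165,32,105],[0,0,0],0],[[205,40,105],[0,0,0],0],[[215,42,105],[0,0,0],0],[[215,42,105],[0,0,0],0]]}}

```text
time_s: 13.35
tool_pos: [750.4, -9.0, 295.6]
tool_rot: [[-0.01, -0.195, 0.981], [-0.004, 0.981, 0.195], [-1.0, -0.002, -0.011]]
contact_force: [1.4, 0.8, 0.4]
grip_width: 85.5
```

```bash
python3 st.py
python3 - <<'E'
from h import *
c=cam('wrist');p,d=read_camera('wrist');np.savez('w12.npz',p=p,d=d,K=c[0],R=c[1],t=c[2]);cv2.imwrite('pics/w12.png',p[:,:,::-1])
p,d=read_camera('scene');np.savez('s12.npz',p=p,d=d)
E
python3 wr.py w12.npz; python3 sc.py s12.npz 0
```

```text
13.35 [750.4  -9.  295.6] shelf -28.7 0.5 yaw(y-90) 11.23 down err [-0.0103 -0.004 ] F [1.4 0.8 0.4] w 85.5 q [-0.08  0.56  0.85 -0.    1.75 -1.85]
rough -3.0065064861642927 -2.2945681895089005 40.66382966645131
edgeL at y1 -0.63 0 -0.43 y2 -0.52 yaw 0.04 sd 0.06 80
edgeR at y1 -1.58 0 -5.91 y2 -0.07 yaw 1.24 sd 0.37 53
line at y1 -0.26 0 -0.13 y2 -0.15 yaw 179.9 sd 0.1 80
far at y1 43.95 0 44.08 y2 44.19 yaw 179.89 sd 0.06 80
edgeLg 3.0 3.2 3.2 sd 0.25 36
edgeR -84.6 -146.1 13.3 sd 1.03 5
line 3.5 3.3 3.2 sd 0.37 30
far 50.9 50.9 50.9 sd 0.13 40
```

View pics/w12.png

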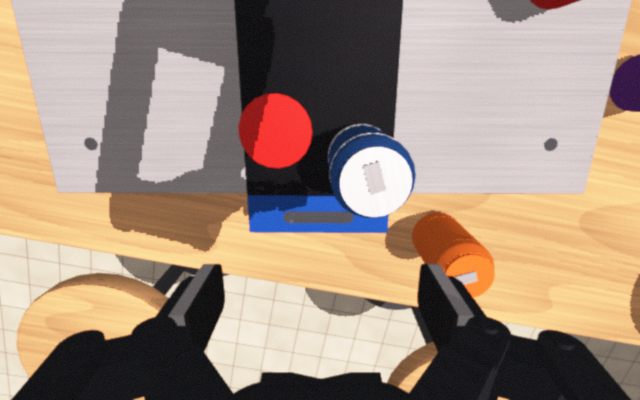

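The wrist view puts the line +0.3 mm past the edge and straight within 0.1°, and the scene camera agrees. The can and pot are standing. Next I locate the bell plunger.

Run:
```python
from h import *
E=np.array([778.7,-3.9]);a=np.radians(11.15);x=np.array([np.cos(a),np.sin(a)]);y=np.array([-x[1],x[0]])
for n,f,roi in (('top','top0.npz',(395,200,415,222)),('scene','s12.npz',(255,150,285,180)),('scene','scene0.npz',(255,150,285,180)),('wrist','w1.npz',None)):
    s=np.load(f);p=s['p'];hsv=cv2.cvtColor(p,cv2.COLOR_RGB2HSV)
    if n=='wrist': continue
    m=cv2.inRange(hsv,(12,110,60),(32,255,255));q=np.zeros_like(m);x0,y0,x1,y1=roi;q[y0:y1,x0:x1]=m[y0:y1,x0:x1]
    v,u=np.nonzero(q);print(n,f,len(u),u.min(),u.max(),v.min(),v.max())
    uv=(u.mean(),v.mean());
    if n=='scene': uv=(u.mean(),v.min()+2.)
    W=toplane(n,uv,128.5)[0];print(uv,W.round(1),'shelf',((W[:2]-E)@x).round(1),((W[:2]-E)@y).round(1))
```

```text
top top0.npz 19 405 409 209 213
(np.float64(406.8421052631579), np.float64(210.8421052631579)) [ 564.6 -267.4  128.5] shelf -261.0 -217.2
scene s12.npz 49 255 273 150 163
(np.float64(265.0204081632653), np.float64(152.0)) [ 554.7 -320.8  128.5] shelf -281.1 -267.6
scene scene0.npz 62 255 284 150 163
(np.float64(266.0), np.float64(152.0)) [ 552.  -318.3  128.5] shelf -283.3 -264.6
```

Request:
{"method": "servo_tool", "body": {"motion": [[[-45,-25,0],[0,0,0],100],[[-85,-55,0],[0,0,0],255],[[-115,-95,0],[0,0,0],255],[[-140,-135,0],[0,0,0],255],[[-165,-175,0],[0,0,0],255],[[-180,-215,0],[0,0,0],255],[[-190,-240,0],[0,0,0],255],[[-190,-240,0],[0,0,0],255]]}}

```text
time_s: 14.25
tool_pos: [556.7, -253.2, 299.7]
tool_rot: [[-0.006, -0.189, 0.982], [-0.007, 0.982, 0.189], [-1.0, -0.005, -0.007]]
contact_force: [-0.1, 0.8, -0.6]
grip_width: 0.3
```

```bash
python3 st.py
python3 - <<'E'
from h import *
c=cam('wrist');p,d=read_camera('wrist');np.savez('w13.npz',p=p,d=d,K=c[0],R=c[1],t=c[2]);cv2.imwrite('pics/w13.png',p[:,:,::-1])
s=np.load('s12.npz')['p'];cv2.imwrite('pics/s12.png',cv2.resize(s[140:190,240:300,::-1],None,fx=10,fy=10,interpolation=cv2.INTER_NEAREST))
E
```

```text
14.25 [ 556.7 -253.2  299.7] shelf -266.0 -201.6 yaw(y-90) 10.9 down err [-0.0063 -0.0068] F [-0.1  0.8 -0.6] w 0.3 q [-0.51  0.15  1.35 -0.01  1.65 -2.27]
```

View pics/w13.png

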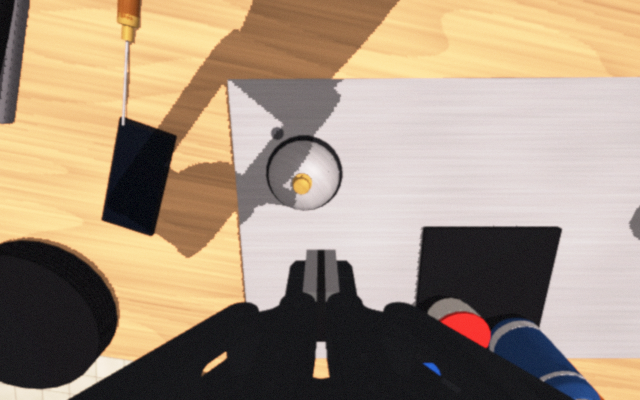

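View pics/s12.png

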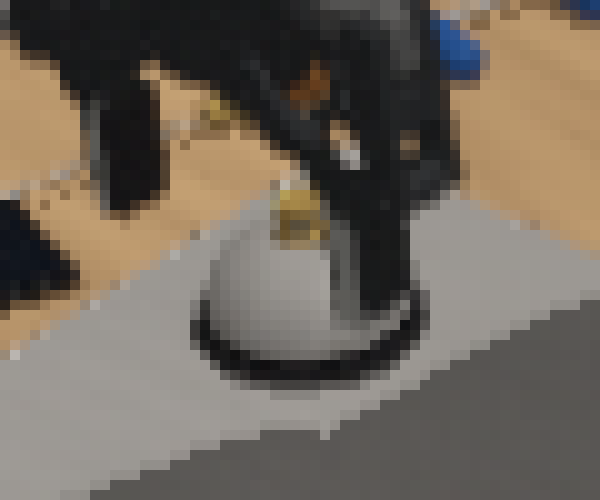

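The plunger is at about (302,184) in the wrist view.

Run:
```python
from h import *
s=np.load('w13.npz');p=s['p'];c=(s['K'],s['R'],s['t'])
hsv=cv2.cvtColor(p,cv2.COLOR_RGB2HSV);m=cv2.inRange(hsv,(15,120,100),(32,255,255));q=np.zeros_like(m);q[170:200,285:320]=m[170:200,285:320]
X=cloud('wrist',s['d'],c)
top=(q>0)&(X[...,2]>122);v,u=np.nonzero(top)
print(len(u),u.min(),u.max(),v.min(),v.max(),X[top].mean(0),np.median(X[...,2][top]))
print('ray',toplane('wrist',((u.min()+u.max())/2,(v.min()+v.max())/2),128.5,c))
```

```text
226 293 309 177 193 [ 566.29449682 -270.48178349  125.68641536] 125.84886710076607
ray [[ 565.35080999 -270.42071977  128.5       ]]
```

Request:
{"method": "servo_tool", "body": {"motion": [[[5,-10,-20],[0.4,-0.4,0],255],[[9,-17,-60],[0.4,-0.4,0],255],[[9,-17,-100],[0.4,-0.4,0],255],[[9,-17,-135],[0.4,-0.4,0],255],[[9,-17,-155],[0.4,-0.4,0],255],[[9,-17,-160],[0.4,-0.4,0],255],[[9,-17,-160],[0.4,-0.4,0],255]]}}

```text
time_s: 15.0
tool_pos: [566.6, -267.2, 139.7]
tool_rot: [[0.001, -0.191, 0.982], [0.002, 0.982, 0.191], [-1.0, 0.002, 0.001]]
contact_force: [0.8, 1.0, 0.4]
grip_width: 0.2
```

```bash
python3 st.py
python3 - <<'E'
from h import *
c=cam('wrist');p,d=read_camera('wrist');cv2.imwrite('pics/w14.png',p[:,:,::-1])
s=read_camera('scene')[0];cv2.imwrite('pics/s14.png',cv2.resize(s[130:190,240:300,::-1],None,fx=9,fy=9,interpolation=cv2.INTER_NEAREST))
E
```

```text
15.0 [ 566.6 -267.2  139.7] shelf -259.0 -217.3 yaw(y-90) 11.03 down err [0.0008 0.0018] F [0.8 1.  0.4] w 0.2 q [-0.52  0.26  1.51  0.    1.37 -2.29]
```

View pics/w14.png

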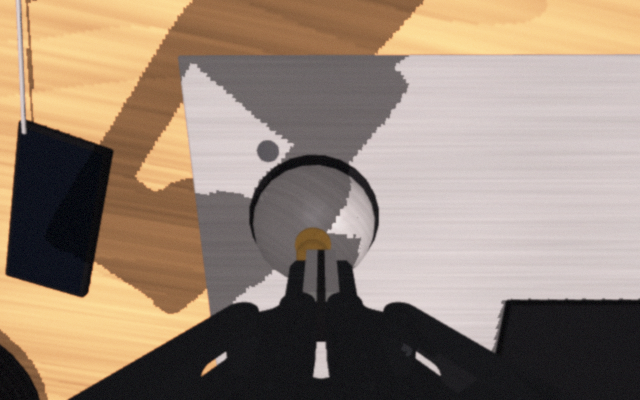

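View pics/s14.png

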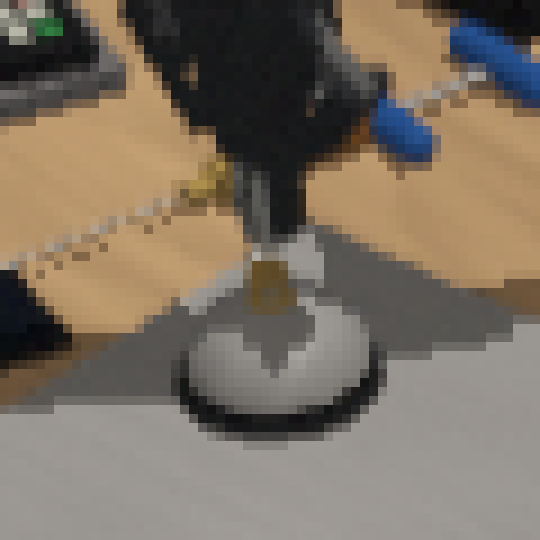

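The plunger is about 3 mm to the -y side of the fingertips. I correct for that and press slowly.

Request:
{"method": "servo_tool", "body": {"motion": [[[-1,-3,-4],[0,0,0],255],[[-1,-3,-9],[0,0,0],255],[[-1,-3,-12],[0,0,0],255],[[-1,-3,-14],[0,0,0],255],[[-1,-3,-15.5],[0,0,0],255],[[-1,-3,-16],[0,0,0],255]]}}

```text
time_s: 15.7
tool_pos: [566.8, -271.4, 125.8]
tool_rot: [[0.004, -0.191, 0.982], [-0.0, 0.982, 0.191], [-1.0, -0.001, 0.004]]
contact_force: [-0.9, 0.1, 2.3]
grip_width: -0.4
```

```bash
python3 st.py
```

```text
15.7 [ 566.8 -271.4  125.8] shelf -259.6 -221.4 yaw(y-90) 11.01 down err [ 0.0038 -0.0002] F [-0.9  0.1  2.3] w -0.4 q [-0.53  0.27  1.52  0.    1.34 -2.29]
```

The force is 2.3 N, about half travel. I press further until it passes 3.6 N.

Request:
{"method": "servo_tool", "body": {"motion": [[[0,1,-1.5],[0,0,0],255],[[0,1,-3],[0,0,0],255],[[0,1,-4],[0,0,0],255],[[0,1,-4],[0,0,0],255]]}}

```text
time_s: 16.1
tool_pos: [567.0, -270.6, 122.2]
tool_rot: [[0.004, -0.191, 0.982], [-0.001, 0.982, 0.191], [-1.0, -0.002, 0.004]]
contact_force: [-0.4, -1.7, 3.9]
grip_width: 0.2
```

```bash
python3 st.py
python3 - <<'E'
from h import *
s=read_camera('scene')[0];cv2.imwrite('pics/s15.png',cv2.resize(s[130:190,240:300,::-1],None,fx=9,fy=9,interpolation=cv2.INTER_NEAREST))
E
```

```text
16.1 [ 567.  -270.6  122.2] shelf -259.3 -220.8 yaw(y-90) 11.0 down err [ 0.0044 -0.0008] F [-0.4 -1.7  3.9] w 0.2 q [-0.53  0.27  1.53  0.    1.34 -2.29]
```

View pics/s15.png

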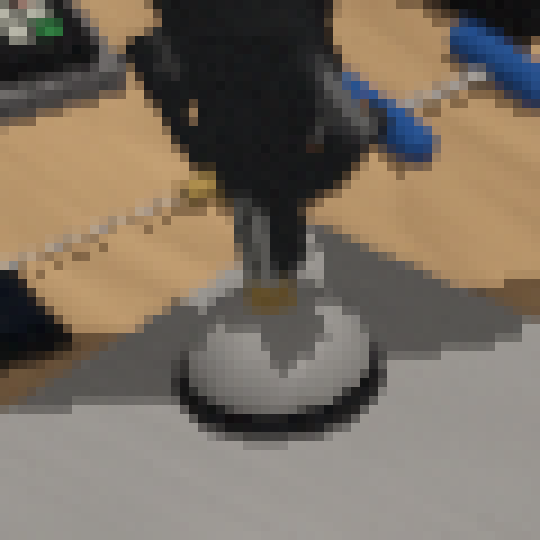

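The plunger is visibly pressed, with 3.9 N at z = 122.2 (about full travel). I lift off and retreat.

Request:
{"method": "servo_tool", "body": {"motion": [[[0,0,10],[0,0,0],255],[[0,0,40],[0,0,0],255],[[0,0,85],[0,0,0],255],[[0,0,130],[0,0,0],255],[[-30,0,165],[0,0,0],255],[[-70,0,170],[0,0,0],255],[[-100,0,170],[0,0,0],255],[[-100,0,170],[0,0,0],255]]}}

```text
time_s: 16.95
tool_pos: [464.5, -270.4, 293.2]
tool_rot: [[0.004, -0.19, 0.982], [-0.001, 0.982, 0.19], [-1.0, -0.002, 0.004]]
contact_force: [0.8, 0.1, -0.2]
grip_width: -0.1
```

```bash
python3 st.py; python3 line.py t16
python3 - <<'E'
from h import *
p,d=read_camera('scene');np.savez('s16.npz',p=p,d=d);cv2.imwrite('pics/s16.png',cv2.resize(p[120:300,180:440,::-1],None,fx=3,fy=3))
E
python3 sc.py s16.npz 0
```

```text
16.95 [ 464.5 -270.4  293.2] shelf -359.8 -200.7 yaw(y-90) 10.93 down err [ 0.0041 -0.0008] F [ 0.8  0.1 -0.2] w -0.1 q [-0.62 -0.06  1.57  0.    1.63 -2.39]
blue x [-51.2  17.8  39.7] y [-75.5  71.8]
far shelf x at y=0: 43.5 ang rel -0.63 sd 0.41 28
line shelf x at y=0: -0.9 ang rel 0.05 sd 0.86 25
shelf shelf x at y=0: -0.1 ang rel -0.04 sd 0.43 32
shelfR shelf x at y=0: -0.1 ang rel 0.14 sd 0.57 35
edgeLg 3.2 3.0 3.0 sd 0.27 37
edgeR 3.0 2.9 3.3 sd 0.33 35
line 3.5 3.3 3.0 sd 0.5 35
far 51.0 50.9 50.9 sd 0.13 40
```

View pics/s16.png

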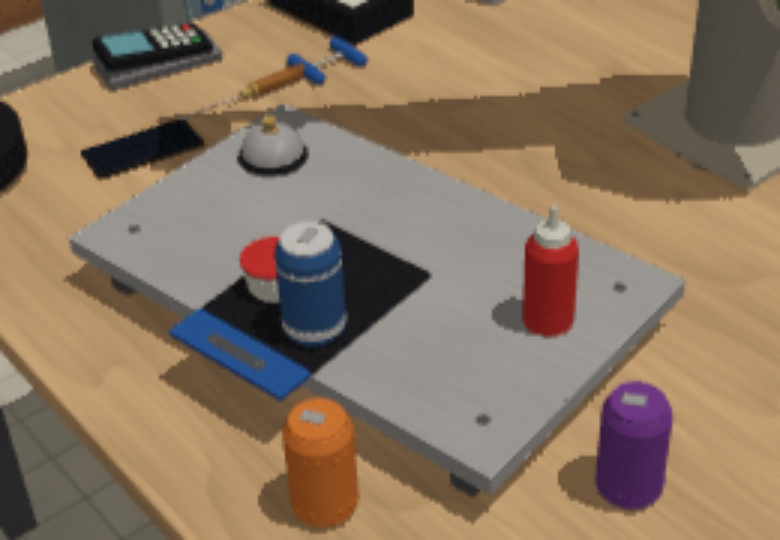

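View pics/t16.png

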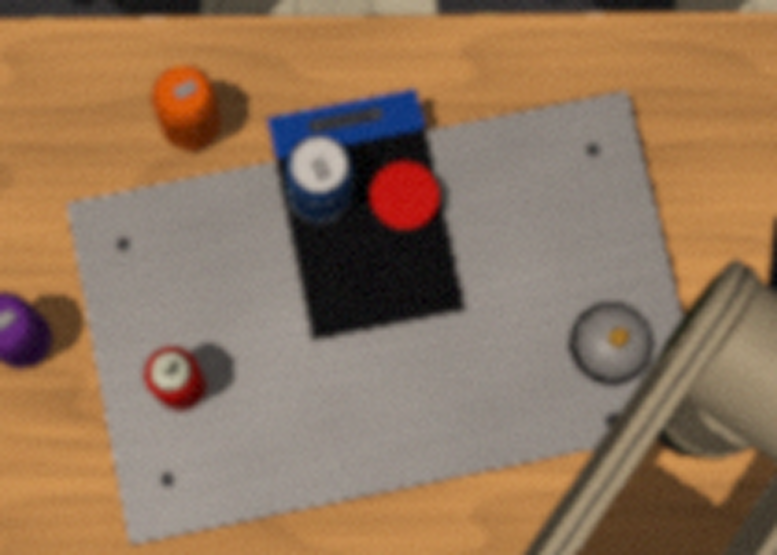

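The grip line is at the edge, the can and pot are standing, the bell plunger is back up, everything else is in place, and the robot is clear.

```bash
python3 -c "
from rig import *
print(job_done())"
```

```text
the job is handed in; nothing more can be done
None
```

I pushed the board along the shelf with the open fingertips on its trailing edge until the blue grip hung past the far edge. I then pressed the service bell with the shut fingertips, retreated and handed the job in at about 17 s.

**Grip line against the shelf edge:** the three cameras differ slightly.

| Camera | Line relative to the edge |
|---|---|
| Wrist (before the bell) | 0.3 mm past |
| Scene (after the bell) | 0.3 mm past |
| Top (after the bell, about 3.7 mm per pixel) | 0.8 mm short |

- **Board angle:** the wrist view shows the board parallel to the edge within about 0.2°. The coarser top view scattered more, up to about 0.6°.
- **Bell:** the plunger was held down at 3.9 N with the fingertips about 6 mm below its rest height, which is about full travel. I had no direct reading of the ring. The last picture shows the plunger back up.
- **Can and pot:** both were standing on the board in the last pictures, and I never touched them.
- **Other objects:** the sauce bottle, the orange and purple cans, the phone and the injector looked unmoved in the last pictures. I did not check the spare can and tumbler again after the start.
- **Shelf contact:** the fingertips seemed to rub the shelf lightly during the push, with up to 9 N upward.

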